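Sweep the halved potatoes off the board into the roasting tray

ROBOT

A 6-joint arm with a two-finger parallel gripper is mounted at the origin on the work surface. World frame = base frame: x ahead of the robot, y to its left, z up, the work surface at z = 0. Lengths are in mm, angles in rad, forces in N, time in s.
With the tool pointing down it reaches from about 275 to 825 mm from the base axis. Payload 4.9 kg.
Tool frame: the origin (TCP) lies at the very end of the fingers, on their centre line; the grasp point (between the pads) lies 19 mm behind it; z points along the fingers, y is the line along which they close (so a half turn about z gives the same grasp; the last joint's range is limited). The gripper opens to 85 mm and grips with 20 to 120 N. Pads are 22 mm wide; open, the fingers measure 114 mm over their backs; the gripper's body (76 mm by 85 mm) begins 54 mm behind the grasp point. The pads swing forward as they close: fully open they stand 13 mm farther back than shut.
Start: joints at [-1.288, 0.326, -0.193, 1.052, 0, 1.437], TCP at [222.673, -502.926, 210.481] pointing down, gripper open.
Joint ranges: [-2.65, 2.65], [-0.97, 1.79], [-1.3, 1.35], [-1.93, 2.1], [-1.47, 1.37], [-3.14, 3.14]. Speed limits (rad/s): [2.57, 2.57, 3.14, 3.14, 3.14, 3.14].

INTERFACE

Orientations are given as [roll, pitch, yaw] about the fixed x, y, z axes, in that order (R = Rz(yaw) Ry(pitch) Rx(roll)).
In Python, from bench import bot, solve_ik, imaging gives the robot as it stands. Calls block until the motion is done:
- bot.move_ptp(position, orientation): joint-space move of the TCP to a pose.
- bot.movel(position, rot=None, max_speed=150, threshold=None): straight line of the TCP; rot=None keeps the orientation; max_speed is the mean speed in mm/s. With threshold (N) it stops when the force on the tool has changed by that much, and returns True; else False.
- bot.move_j(angles): joint-space move.
- bot.grip(opening, effort=None): opening from 0.0 (shut) to 1.0 (fully open); effort is the grip in N (None keeps the last); returns when the fingers have stopped.
- bot.dwell(seconds).
- solve_ik(position, orientation): joint angles nearest the present ones, or None.
- bot.get_state(): the state.
- imaging.capture(name): name is "side" or "top"; returns the picture (384x512x3 uint8, blue, green, red); there is no depth.
- imaging.camera_model(name): a dict with "K" (3x3 intrinsics, pixels), "position" and "rotation" of the camera in the world. Camera axes: x right, y up, looking along -z (the intrinsics and any distortion apply to the point x, -y, -z); pixel columns grow to the right and rows downward; lengths in mm; the calibration is good to about 2 mm. A picture is of the moment at which its call begins. camera_model takes no time and is no camera call.
A pose or a line that the arm cannot do raises bot.IKError and nothing moves.
- bot.sign_off(): hands the job in; it is judged then, once.
The state is a dict: "t": time; "qpos": joint angles; "joint_velocities": joint speeds; "effort": joint torques, N m; "tcp_pos": TCP position; "orientation": TCP orientation; "contact_force": force on the tool from outside, world axes, zero at the start; "wrist_torque": the same for the moment, N m; "opening": opening from 0.0 (shut) to 1.0 (fully open); "gripper_force": force on a finger pad.
Only numpy, scipy, OpenCV 4.12 (cv2) and the standard library are available. Lean on these libraries where they do the work, as an engineer would, in place of code of your own. Each camera call takes 0.05 s, during which the arm holds its last target. There are 200 camera calls.

TASK

Sweep the three potato halves across the cutting board with your fingers and over its edge into the roasting tray beside it, so that all three end up lying in the tray. Only push them along the board, never pick one up, and leave the salt bowl, the garlic bulb and everything else on the counter standing where they are.

Things in the scene. Friction and masses are not known exactly. Their poses are not given: they have to be found in the camera images.
- board: wooden cutting board, 260 mm along its x, 320 mm along its y, 40 mm thick, lying flat and fixed on the counter; origin: centre of its underside, so its top is 40 mm above the origin. Its x axis points roughly away from the robot, its y axis roughly to the robot's left. The tray stands along one of its two 260 mm edges (+y or -y side), and a wire cooling rack of the same outline, 23 mm high, along the other
- tray: shallow dark steel roasting tray with two wire handles, fixed on the counter; outside 280 mm along its x, 160 mm along its y, 26 mm high, walls and floor 4 mm; origin: centre of its underside. Same yaw as the board; its long wall stands 4 mm from the board's edge (its origin 244 mm from the board's, along +y or -y of the board). Its rim is 14 mm lower than the board's top
- potato1_mid (a point): half of a small potato lying cut face down on the board: a round tan dome with a flattened top, 41 mm across, 19 mm tall, about 18 to 35 g, its lowest 8 mm nearly upright; this point is on its axis, 10 mm above the cut face. One of two that lie one behind the other (at least 100 mm between centres along the board's y) along the near (-x) half of the board
- potato1: the same potato half; origin: centre of its cut face, z along its axis, up at the start
- potato2_mid (a point): half of a small potato lying cut face down on the board: a round tan dome with a flattened top, 41 mm across, 19 mm tall, about 18 to 35 g, its lowest 8 mm nearly upright; this point is on its axis, 10 mm above the cut face. One of two that lie one behind the other (at least 100 mm between centres along the board's y) along the near (-x) half of the board
- potato2: the same potato half; origin: centre of its cut face, z along its axis, up at the start
- potato3_mid (a point): half of a small potato lying cut face down on the board: a round tan dome with a flattened top, 41 mm across, 19 mm tall, about 18 to 35 g, its lowest 8 mm nearly upright; this point is on its axis, 10 mm above the cut face. Alone along the far (+x) half of the board
- potato3: the same potato half; origin: centre of its cut face, z along its axis, up at the start
- salt_bowl: small white ceramic salt bowl, 44 mm across, 30 mm tall, standing on the board; origin: centre of its underside. Leave it alone
- garlic: whole garlic bulb, 42 mm across, 44 mm tall, standing on the board; origin: centre of its underside. Leave it alone
- mill: dark wooden pepper mill, 52 mm across, 133 mm tall, on the counter behind the board; origin: centre of its underside. Leave it alone
- oil: green glass oil bottle, 64 mm across, 200 mm tall, on the counter to the left; origin: centre of its underside. Leave it alone
- mug: blue ceramic mug, 80 mm across without its handle, 90 mm tall, on the counter to the right; origin: centre of its underside. Leave it alone
- jar: glass jar with a metal lid, 70 mm across, 100 mm tall, on the counter behind the board; origin: centre of its underside. Leave it alone
Not all that is in view belongs to the job. What is shaped like the potato1 but black is not meant.

How it is judged:
By the outcome, as a careful person would: the job done as asked, in the order asked, and still so for the second after the job is handed in, with the robot touching nothing.
It also fails if it takes over 61 s, if anything falls off the work surface, if the arm or the gripper's body presses on something with over 40 N, if the wrist force passes 120 N, or if a joint passes its speed limit or range.

## Working session

There is one attempt and no reset: what is moved stays moved. The work goes in short steps, each a Python script; the robot and the scene stay as the last script left them, time stands still between calls to the robot, and variables do not carry over. Pictures are saved under pics/ and viewed, at most 10 in all, crops included, and the job is handed in when it is done.

```bash
mkdir -p pics; python3 - <<'E'
from bench import bot, imaging
import cv2
for n in("top","side"):
    cv2.imwrite(f"pics/{n}0.png",imaging.capture(n)); m=imaging.camera_model(n); print(m)
E
```

```text
{'K': array([[384.19052834,   0.        , 260.28285246],
       [  0.        , 384.19052834, 190.37114499],
       [  0.        ,   0.        ,   1.        ]]), 'position': array([ 375.61343939,  -18.04799579, 1127.7757862 ]), 'rotation': array([ 0.1716916 ,  0.01068145, -1.54200303])}
{'K': array([[354.95182526,   0.        , 252.85237866],
       [  0.        , 354.95182526, 194.78362499],
       [  0.        ,   0.        ,   1.        ]]), 'position': array([ 275.57983463, 1069.74890368,  768.14810954]), 'rotation': array([ 1.01025184, -0.01832562, -2.8572918 ])}
```

View pics/top0.png

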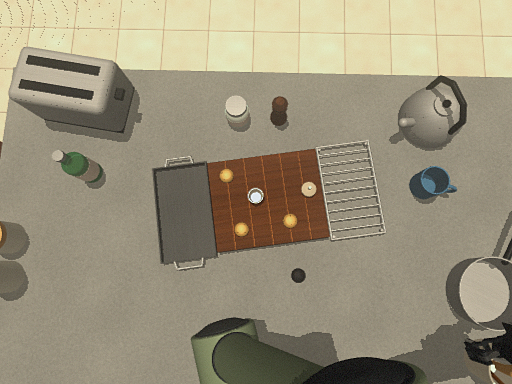

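View pics/side0.png

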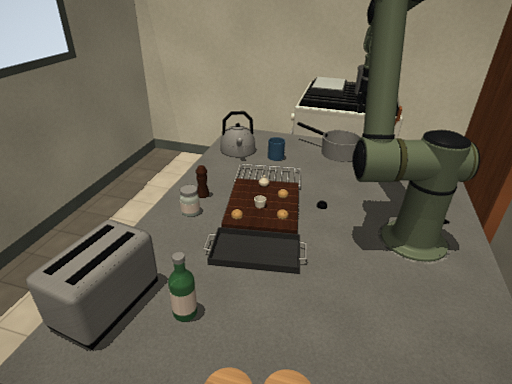

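The top view shows the tray on the left (+y) at px (187,213) and the rack on the right (350,190). The tan domes on the board are at (227,176), (290,221) and (242,229). The salt bowl is at (256,197), the garlic (pale, with a stem) at (309,189), and a black decoy on the counter at (298,275). The three tan domes fit the potatoes; I'll confirm in a crop and measure.

```bash
cat > h.py <<'E'
import numpy as np, cv2
from scipy.spatial.transform import Rotation as R
from bench import bot, imaging, solve_ik
def ray(n,uv,z):
    m=imaging.camera_model(n);K=m["K"];d=np.linalg.inv(K)@[uv[0],uv[1],1]
    d=R.from_euler('xyz',m["rotation"]).apply([d[0],-d[1],-d[2]])
    return m["position"]+d*(z-m["position"][2])/d[2]
def blobs(img,lo,hi,amin=30,roi=(140,390,130,300)):
    h=cv2.inRange(cv2.cvtColor(img,cv2.COLOR_BGR2HSV),lo,hi)
    x0,x1,y0,y1=roi; k=np.zeros_like(h);k[y0:y1,x0:x1]=h[y0:y1,x0:x1]
    n,l,s,c=cv2.connectedComponentsWithStats(k)
    return [(c[i].round(1),int(s[i,4])) for i in range(1,n) if s[i,4]>=amin],k
E
python3 - <<'E'
from h import *
im=cv2.imread("pics/top0.png")
hsv=cv2.cvtColor(im,cv2.COLOR_BGR2HSV)
for p in[(227,176),(290,221),(242,229),(309,189),(256,197),(270,220),(187,213)]: print(p,hsv[p[1],p[0]])
for c,a in blobs(im,(10,85,120),(30,255,255))[0]: print("tan",c,a,ray("top",c,50).round(1))
for nm,p,z in[("bowl",(256,197),65),("garlic",(309,189),65)]: print(nm,ray("top",p,z).round(1))
_,k=blobs(im,(0,90,40),(20,255,255))
k=cv2.morphologyEx(k,cv2.MORPH_CLOSE,np.ones((25,25)))
c=max(cv2.findContours(k,0,2)[0],key=cv2.contourArea); b=cv2.boxPoints(cv2.minAreaRect(c))
P=np.array([ray("top",p,40) for p in b]);print("board",b.round(1).tolist(),P.round(1).tolist(),P.mean(0).round(1),np.linalg.norm(np.diff(P,axis=0),axis=1))
cv2.imwrite("pics/crop.png",cv2.resize(im[130:290,140:400],None,fx=3,fy=3,interpolation=2))
print(bot.get_state()["t"],bot.get_state()["orientation"])
E
```

```text
(227, 176) [ 24 128 224]
(290, 221) [ 24 122 225]
(242, 229) [ 24 124 222]
(309, 189) [ 18  95 116]
(256, 197) [106  16 238]
(270, 220) [ 13 175 160]
(187, 213) [ 19  35 101]
tan [287.  204.9] 257 [522.5 -77.9  50. ]
tan [299.6 163.8] 91 [ 642.7 -112.1   50. ]
tan [266.9 199.8] 144 [535.5 -20.7  50. ]
tan [245.1 175.5] 57 [604.2  43.6  50. ]
tan [225.8 174.3] 162 [606.2  99.2  50. ]
tan [237.3 223.9] 255 [464.9  60.6  50. ]
tan [307.7 218.9] 70 [ 484.4 -136.6   50. ]
tan [251.4 224.3] 74 [464.9  21.   50. ]
bowl [540.4  10.1  65. ]
garlic [ 567.1 -137.9   65. ]
board [[204.3000030517578, 163.10000610351562], [317.1000061035156, 147.6999969482422], [329.20001220703125, 236.6999969482422], [216.39999389648438, 252.10000610351562]] [[640.1, 164.5, 40.0], [694.9, -163.5, 40.0], [436.9, -198.5, 40.0], [385.2, 116.7, 40.0]] [539.3 -20.2  40. ] [332.5215295  260.37879823 319.36807927]
0.1 [-3.14009239e+00 -1.38279505e-04  4.16817611e-01]
```

View pics/crop.png

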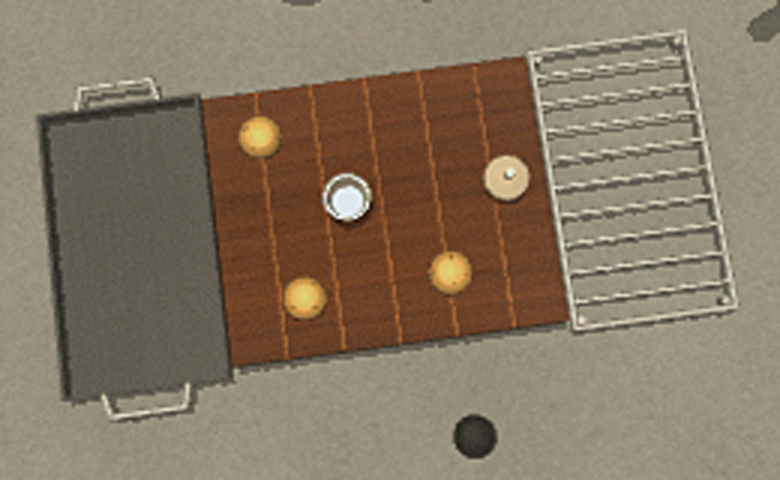

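The crop confirms three identical tan domes as the potatoes: P3 at crop (259,136), P1 at (304,298) and P2 at (450,272). The bowl is at (348,198), the garlic with its stem at (507,178), and the black dome is off the board. Next I'll convert these to board coordinates.

```bash
cat >> h.py <<'E'
f=lambda x,y:(x/3+140-1/3,y/3+130-1/3)
C=np.array([ray("top",f(*p),40)[:2] for p in[(203,99),(527,57),(570,320),(233,366)]])
O=C.mean(0)
v=(C[0]+C[3]-C[1]-C[2]); psi=np.arctan2(v[1],v[0])-np.pi/2
ex=np.array([np.cos(psi),np.sin(psi)]);ey=np.array([-ex[1],ex[0]])
def toB(p): d=np.asarray(p)[:2]-O; return np.array([d@ex,d@ey])
def toW(b,z): return np.r_[O+b[0]*ex+b[1]*ey,z]
def yellow(im):
    h=blobs(im,(20,85,150),(32,200,255),30)[0]
    return h
E
python3 - <<'E'
from h import *
im=cv2.imread("pics/top0.png")
print(O,psi,[toB(c).round(1).tolist() for c in C])
for c,a in yellow(im): print(c,a,toB(ray("top",c,49)).round(1))
for n,p,z in[("bowl",(348,198),65),("garlic",(507,178),65)]: print(n,toB(ray("top",f(*p),z)).round(1))
s=cv2.imread("pics/side0.png")
for c,a in blobs(s,(8,85,120),(32,255,255),20,(220,300,180,225))[0]: print("side",c,a,toB(ray("side",c,50)).round(1))
for y in(psi+np.pi/2,psi-np.pi/2):
  for b in[(-75,-130),(-75,190),(75,190),(75,50)]:
    q=solve_ik(toW(b,42),[np.pi,0,y]); print(None if q is None else np.round(q,2))
E
```

```text
[539.5079977  -22.05741557] 0.16083358250385338 [[129.2, 159.1], [128.6, -159.0], [-128.6, -159.1], [-129.2, 159.0]]
[225.7 174.5] 48 [ 85.  109.4]
[289.4 219.8] 46 [-68.3 -53.1]
[240.8 228.4] 49 [-74.1  85.4]
bowl [ 9.8 32. ]
garlic [   8.8 -117.9]
side [282.4 192.6] 64 [-68.5 -50.2]
side [236.4 213.4] 82 [ 84.1 113.5]
side [281.9 213.4] 77 [-74.2  89.6]
[-0.47  0.44 -0.51  0.62  0.    0.94]
[ 0.18  0.36 -0.64  0.57  0.    1.59]
[ 0.17  0.59 -0.24  0.74  0.    1.58]
[-0.06  0.58 -0.25  0.74  0.    1.35]
[-0.47  0.44 -0.51  0.62  0.   -2.2 ]
[ 0.18  0.36 -0.64  0.57  0.   -1.55]
[ 0.17  0.59 -0.24  0.74  0.   -1.56]
[-0.06  0.58 -0.25  0.74  0.   -1.79]
```

```bash
cat >> h.py <<'E'
rot=[np.pi,0,psi+np.pi/2]
def sweep(b,e,zc=None,sp=90):
    b=np.array(b);e=np.array(e);u=(e-b)/np.linalg.norm(e-b)
    s=b-u*48
    bot.move_ptp(toW(s,130),rot)
    if zc is None:
        bot.movel(toW(s,52),max_speed=150)
        hit=bot.movel(toW(s,28),max_speed=20,threshold=3); zt=bot.get_state()["tcp_pos"][2]; zc=zt+2.5; print("touch",hit,zt)
    bot.movel(toW(s,zc))
    bot.movel(toW(e,zc),max_speed=sp); st=bot.get_state(); print(st["t"],st["tcp_pos"].round(1) if hasattr(st["tcp_pos"],"round") else st["tcp_pos"],st["contact_force"])
    bot.movel(toW(e,120),max_speed=200)
    return zc
E
python3 - <<'E'
from h import *
bot.move_ptp(toW((-74,38),200),rot)
bot.grip(0.26); print(bot.get_state()["t"],bot.get_state()["opening"])
z=sweep((-74,87),(-92,192)); print("zc",z)
bot.move_ptp(toW((-74,-130),200),rot)
im=imaging.capture("top")
for c,a in yellow(im): print(c,a,toB(ray("top",c,49)).round(1))
cv2.imwrite("pics/top1.png",cv2.resize(im[130:290,140:400],None,fx=3,fy=3,interpolation=2))
E
```

```text
2.7417 0.2577063033585951
touch False 28.112688508896444
7.2583 [418.1 152.4  30.6] [ 0.23649546 -0.08243784 -1.43405518]
zc 30.612688508896444
[225.6 174.5] 50 [ 85.  109.7]
[289.5 219.8] 47 [-68.3 -53.3]
```

View pics/top1.png

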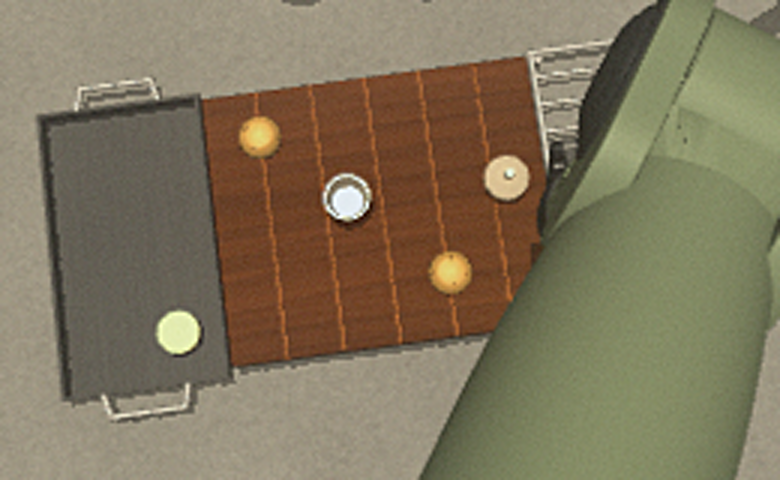

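P1 now lies in the tray cut face up at crop (178,331), and everything else is unmoved. Next I'll sweep P2 on a diverging line, then P3.

```bash
python3 - <<'E'
from h import *
sweep((-68,-52),(-42,192),30.6)
sweep((84.5,110.5),(84.5,192),30.6)
bot.move_ptp(toW((-74,-150),250),rot)
im=imaging.capture("top"); bot.dwell(.1)
print(bot.get_state()["t"])
cv2.imwrite("pics/top2.png",cv2.resize(im[130:290,140:400],None,fx=3,fy=3,interpolation=2))
cv2.imwrite("pics/side2.png",cv2.resize(imaging.capture("side")[150:290,170:330],None,fx=4,fy=4,interpolation=2))
E
```

```text
13.8 [467.3 160.6  30.6] [ 0.28277151 -0.42563583 -0.31501769]
17.5667 [592.3 180.5  30.6] [ 0.98445055 -0.2955013  -0.17303189]
19.7917
```

View pics/top2.png

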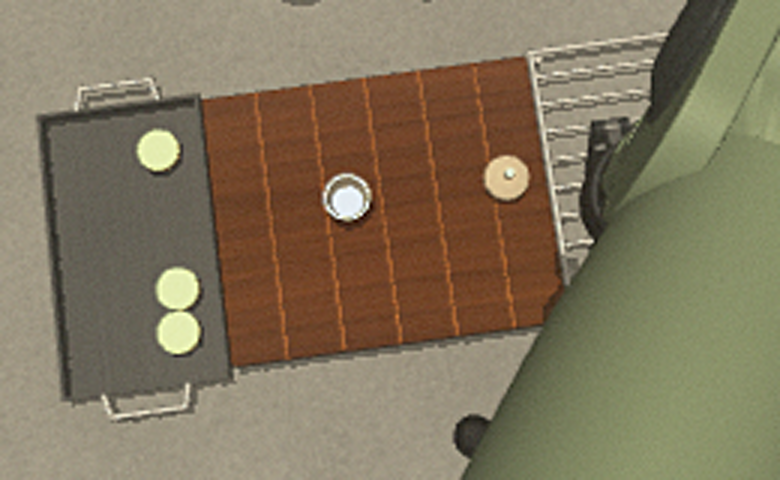

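View pics/side2.png

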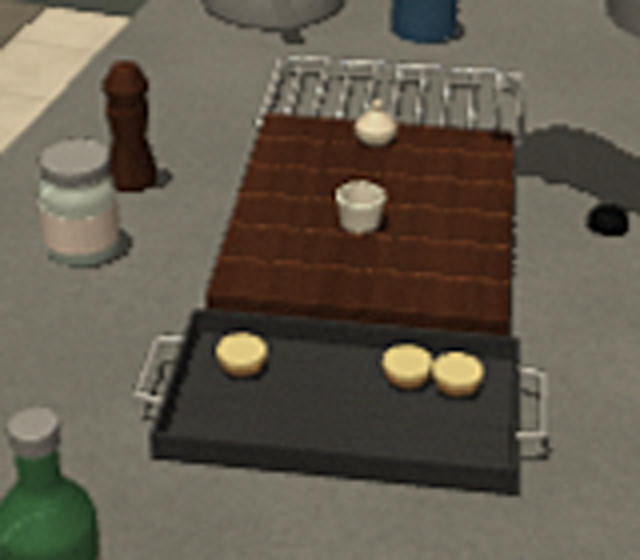

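All three halves lie flat in the tray: top crop (158,150), (177,288) and (178,331), and the side view agrees. The bowl at (348,198) and the garlic at (507,178) haven't moved. Handing in.

```bash
python3 -c "
from bench import bot
print(bot.sign_off())"
```

```text
the job is handed in; nothing more can be done
None
```

All three potato halves were pushed off the board and lie in the roasting tray, the salt bowl and garlic are still where they stood in the last pictures, and I handed the job in at about 20 s on the robot's clock.

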